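# Stow the last wrist pin and shut the sliding door of the parts case

### The job

Stand the loose wrist pin in the empty pocket of the grey parts case, setting it down rather than dropping it, then slide the case's door along its track until its whole front edge is shut against the steel stop bar. Press the door snugly against the bar for about a second with about 12 N so that it seats square, never with more than 18 N, then let go and leave it touching the bar. Do not knock over or shift the other parts on the bench.

Things in the scene. Friction and masses are not known exactly. Their poses are not given: they have to be found in the camera images.
- pin: The loose wrist pin: a plain steel cylinder 22 mm in diameter and 56 mm tall, about 0.11 kg, standing upright on the bench beyond the -y end of the case. Origin at the centre of its lower end, z up along it. Two identical pins already stand in the other two pockets.
- pin_foot (a point): Centre of the lower end of the loose pin (same point as pin).
- pocket_hole0 (a point): Centre of the mouth of the empty pocket, z up: a 25 mm round hole, 14 mm deep, in a grey block 53 x 60 x 24 mm on the bay's floor; mouth 32 mm above the bench. Three such pockets, 55 mm apart, stand in a row across the bay, 53 mm from the stop's origin, never under the door at the start; two hold pins, which one is empty varies. A seated pin's foot is 14 mm below the mouth, its top 74 mm above the bench.
- case: Grey steel parts case, fixed: 234 mm wide (x), 350 long (y, the door's track), 97 high; origin under its centre, z up. Its -y half is an open bay 194 x 167 mm (floor 8 mm above the bench), its +y half a closed box. The door rides on ledges 80 mm above the bench under the lips of two guides (98 mm from the centre line outwards, top at 97 mm), so it cannot lift. It closes towards the case's -y.
- stop: The stop at the -y end of the track, axes as the case's; origin 80 mm above the bench. On it a rigid steel bar, 208 x 10 x 15 mm, top at 95 mm, is clamped at a setting that differs each time and is not in this pose: the face that the door meets lies 0 to 20 mm to the +y of this origin. Find it by feel. A soft black button (0.6 N) stands 2.5 mm out of its middle; push past it onto the bar.
- door: The sliding door: a loose aluminium panel 206 mm wide (x), 170 long (y), 9 thick, 0.4 to 0.95 kg, in guides with 2 mm play each side, so it can skew a little; it drags with 1 to 6 N. Origin: middle of its leading (-y) edge, underside, 80 mm above the bench; axes as the case's. Shut, this edge is on the stop bar. It starts 83 to 155 mm from the stop's origin.
- fin (a point): Centre of the black upright grip fin fixed on the door: 80 mm wide (x), 14 mm thick (along the travel), 40 mm tall, standing on the panel; its top is 129 mm and the panel's top 89 mm above the bench. 85 mm behind the leading edge, on the centre line. Pinch it from above or push its +y face towards the stop bar.
- pin_b: Pin already standing in one of the pockets, same size as the loose pin. Origin at its lower end. Leave it.
- pin_c: Pin already standing in another of the pockets, same size as the loose pin. Origin at its lower end. Leave it.
- piston_a: Bystander: aluminium piston, 80 mm in diameter, 56 mm tall, standing crown up. Origin under its centre.
- piston_b: Bystander: a second such piston.
- shell_a: Bystander: half-round steel bearing shell, radius 31 mm, 20 mm tall. Origin at the centre of its arc, on the bench.
- shell_b: Bystander: a second such shell.
- hammer: Bystander: hammer with an orange handle, lying on the bench on the +y side.
- oil_can: Bystander: blue can 60 mm in diameter and 150 mm tall on the +y side.
- wrench: Bystander: wrench lying on the bench on the -y side.

How it is judged:
By the outcome, as a careful person would: the job done as asked, in the order asked, and still so for the second after the job is handed in, with the robot touching nothing.
It also fails if it takes over 72 s, if anything falls off the work surface, if the arm or the gripper's body presses on something with over 40 N, if the wrist force passes 120 N, or if a joint passes its speed limit or range.

### The arm

A 6-joint arm with a two-finger parallel gripper is mounted at the origin on the work surface. World frame = base frame: x ahead of the robot, y to its left, z up, the work surface at z = 0. Lengths are in m, angles in rad, forces in N, time in s.
With the tool pointing down it reaches from about 0.35 to 0.775 m from the base axis. Payload 7.3 kg.
Tool frame: the origin (TCP) lies on the centre line of the jaws, within the pads' length; the fingertips stand 25 mm ahead of it and the grasp point (between the pads) lies 6 mm ahead of it; z points along the fingers, y is the line along which they close (so a half turn about z gives the same grasp; the last joint's range is limited). The gripper opens to 92 mm and grips with 3 to 60 N. Pads are 19 mm wide; open, the fingers measure 130 mm over their backs; the gripper's body (75 mm by 190 mm) begins 47 mm behind the grasp point.
Start: joints at [-1.25, 0.342, 1.524, -0, 1.275, -0.146], TCP at [0.236, -0.469, 0.252] pointing down, gripper open.
Joint ranges: [-2.53, 2.53], [-0.77, 2.02], [0.04, 2.7], [-1, 4.14], [0.28, 2.66], [-3.11, 3.11]. Speed limits (rad/s): [2.57, 2.57, 3.14, 3.14, 3.14, 3.14].

### API

Orientations are given as [roll, pitch, yaw] about the fixed x, y, z axes, in that order (R = Rz(yaw) Ry(pitch) Rx(roll)).
In Python, from cell import status, read_camera, camera_info, ticket, models gives the robot as it stands.
- The arm moves only by the tool send_rows, never from a script. Its argument "plan" is a list of rows, each an object with "offset": the shift along the tool's x, y, z in mm, a list of three; "yaw": the turn about the tool's z in rad. In form: [{"offset": [dx, dy, dz], "yaw": yaw}, ...]. A call has 1 to 20 rows; each row shifts and turns the commanded pose from where the row before left it, along the tool's axes as they then stand; what a row does not reach is not made up. A row lasts 1/10 s, in which the tool goes at most 50 mm and 8.59 degrees, less where a joint would pass 70% of its speed; a pose out of reach is approached as far as the arm can. A call is refused whole if a number of a shift passes 50 or a number of a turn 0.15, either way. A call with a gripper value outside its range is refused whole. "hand" is the closure, from 0 (fully open) to 1 (shut), set as the call begins (left out, the last holds). The fingers move at their own pace and stop on an object; "squeeze" is the grip in N (left out, the last holds). Time passes only in rows, so rows that do not move let the fingers close. It gives the time, the measured TCP pose, the force, the opening and the grip force at its end, in the units of the state.
- status.observe(): the state, without advancing time (a new reading comes with each control period).
- read_camera(name): name is "scene" or "top" or "wrist"; returns the picture (400x640x3 uint8, red, green, blue); there is no depth.
- camera_info(name): a dict with "vfov" (degrees; the focal length in pixels is half the picture's height over the tangent of half this angle, whatever the lens; pixels are square), "cx", "cy" (the principal point, pixels), "distortion" ([k1, k2, p1, p2, k3] as OpenCV has them; the pictures are not rectified), "origin" and "attitude" of the camera in the world. Camera axes: x right, y down, z forward; pixel columns grow to the right and rows downward; lengths in m; the calibration is good to about 2 mm. A picture is of the moment at which its call begins: read the wrist's pose just before it. camera_info takes no time and is no camera call; for the wrist camera it gives the pose at the moment of the call.
- ticket.hand_in(): hands the job in; it is judged then, once.
Trained networks look in the newest picture that a camera, given by its name, has taken for a name from the list of things; names that differ only in an ending like _2 or _b are one class to them, and where a whole thing is asked for, a point or a joint stands for the part that bears it (a point fixed in the world has none). Each returns a list of dicts, best first, with "conf" (0 to 1); they miss things now and then, are a little off and sometimes report something else, mostly with a low value. They report only what shows in the picture. A call takes as long as a camera call.
- models.regions_of(camera, label): "mask" (400x640 bool, what is visible of it) and "extent" ([left, top, right, bottom] in pixels, round what is visible of it).
The state is a dict: "time": time; "qpos": joint angles; "qvel": joint speeds; "joint_efforts": joint torques, N m; "tool_pos": TCP position; "tool_rot": TCP orientation; "contact_force": force on the tool from outside, world axes, zero at the start; "torque": the same for the moment, N m; "opening": finger opening in m; "grip_force": force on a finger pad.
Only numpy, scipy, OpenCV 4.12 (cv2) and the standard library are available. Lean on these libraries where they do the work, as an engineer would, in place of code of your own. Each camera call takes 0.05 s, during which the arm holds its last target. There are 200 camera calls.

## Working session

There is one attempt and no reset: what is moved stays moved. The work goes in short steps, Python scripts to look and compute and a tool call to move; the robot and the scene stay as the last step left them, time stands still between calls to the robot, and variables do not carry over. Pictures are saved under pics/ and viewed, at most 10 in all, crops included, and the job is handed in when it is done.

Besides the shell and the picture viewer there is one more tool, called after "Emit:" as name(argument=value, ...), one argument or row to a line, values as JSON. send_rows: Moves the arm, as the interface text tells. Its arguments: {"type":"object","properties":{"plan":{"type":"array"},"hand":{"type":"number"},"squeeze":{"type":"number"}},"required":["plan"]}

```bash
mkdir -p pics; cat > h.py <<'E'
import numpy as np,cv2
from cell import status,read_camera,camera_info,ticket,models
from scipy.spatial.transform import Rotation as R
def cam(n):
    i=camera_info(n);f=200/np.tan(np.radians(i['vfov'])/2)
    K=np.array([[f,0,i['cx']],[0,f,i['cy']],[0,0,1.]])
    a=np.array(i['attitude'],float)
    A=a if a.shape==(3,3) else R.from_euler('xyz',a).as_matrix()
    return K,np.array(i['distortion'],float),np.array(i['origin'],float),A
def ray(c,uv,z):
    K,D,o,A=c
    p=cv2.undistortPoints(np.array(uv,float).reshape(-1,1,2),K,D).reshape(-1,2)
    d=np.c_[p,np.ones(len(p))]@A.T
    return o+d*((z-o[2])/d[:,2])[:,None]
def proj(c,P):
    K,D,o,A=c
    return cv2.projectPoints((np.array(P,float).reshape(-1,3)-o)@A,np.zeros(3),np.zeros(3),K,D)[0].reshape(-1,2)
def snap(n,name):
    im=read_camera(n);cv2.imwrite('pics/'+name,im[:,:,::-1]);return im
E
python3 - <<'E'
from h import *
print(status.observe())
for n in ('top','scene','wrist'): print(n,camera_info(n))
a=snap('top','top0.png');b=snap('scene','scene0.png')
for n in('top','scene'):
  for l in ('pin','pocket_hole0','stop','door','fin','case','piston_a','shell_a','oil_can','wrench','hammer'):
    for r in models.regions_of(n,l)[:4]:
        ys,xs=np.nonzero(r['mask']);print(n,l,round(r['conf'],2),r['extent'],xs.mean().round(1),ys.mean().round(1),len(xs))
E
```

```text
{'time': 0.0, 'qpos': array([-1.25003347e+00,  3.42722881e-01,  1.52501509e+00, -9.54974488e-06,
        1.27538007e+00, -1.46022089e-01]), 'qvel': array([ 0.00193803, -0.00188642,  0.0003638 ,  0.00082198,  0.00192145,
        0.00040202]), 'joint_efforts': array([-1.42010569e-03, -4.31248248e+01, -2.44220603e+01,  7.17214867e-02,
        5.59448591e-02, -1.08560885e-04]), 'tool_pos': array([ 0.23615047, -0.46848313,  0.25104552]), 'tool_rot': array([-3.14008217e+00, -2.12915071e-04,  4.66787576e-01]), 'contact_force': array([ 0.81685788, -1.01675851,  0.32237554]), 'torque': array([-0.02649628,  0.07018257, -0.00707124]), 'grip_force': 0.0, 'opening': 0.09174174492449359}
top {'vfov': 43.6221832699063, 'cx': 311.688597065162, 'cy': 200.00457160268786, 'distortion': array([-0.11496515,  0.        ,  0.        ,  0.        ,  0.        ]), 'origin': array([ 0.3926898 , -0.04458245,  1.63673755]), 'attitude': array([-3.02888554, -0.00734985, -1.54717736])}
scene {'vfov': 45.797440785208764, 'cx': 319.12417675433306, 'cy': 203.23797317677278, 'distortion': array([-0.12906443,  0.      
[... 1987 characters left out ...]
scene fin 0.94 [328.3, 167.1, 411.7, 214.7] 369.1 189.9 2254
scene case 0.78 [291.5, 157.3, 433.8, 260.3] 360.5 210.6 6237
scene piston_a 0.73 [331.6, 165.4, 412.9, 217.3] 368.7 189.9 2234
scene piston_a 0.67 [266.8, 258.8, 296.6, 291.1] 281.6 272.5 830
scene piston_a 0.62 [229.9, 294.0, 268.5, 332.3] 247.7 312.2 1042
scene shell_a 0.52 [172.7, 298.9, 193.4, 317.1] 182.7 303.0 133
scene shell_a 0.43 [199.3, 285.7, 220.5, 302.4] 209.4 293.0 170
scene oil_can 0.62 [458.6, 158.3, 484.6, 207.9] 470.8 181.1 921
scene wrench 0.94 [150.7, 241.5, 176.6, 288.1] 165.5 265.2 374
scene hammer 0.55 [393.3, 150.9, 462.4, 189.1] 430.1 169.4 667
scene hammer 0.38 [459.7, 156.8, 485.1, 206.1] 470.8 181.2 927
```

View pics/top0.png

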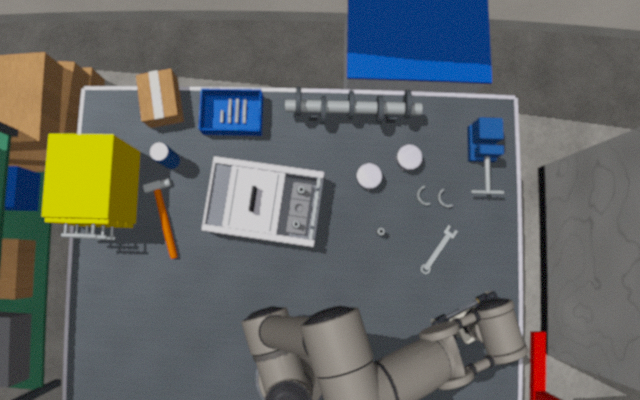

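View pics/scene0.png

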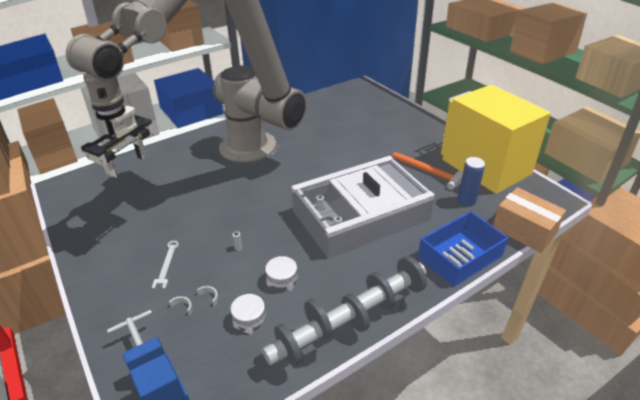

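```bash
python3 - <<'E'
from h import *
t=cam('top');s=cam('scene')
print('pin top',ray(t,[[381,231.5]],.056),ray(s,[[237,233.5]],.056))
print('hole',ray(t,[[298.5,208.3]],.032))
print('corners',ray(t,[[216,157],[324.5,172],[315,247],[201,233]],.097))
print('fin top',ray(t,[[253,199.4]],.11))
for l,n in(('pin','top'),):
  pass
im=cv2.imread('pics/top0.png')[140:260,190:400]
cv2.imwrite('pics/topc.png',cv2.resize(im,None,fx=3.8,fy=3.8,interpolation=cv2.INTER_CUBIC))
E
```

```text
pin top [[ 0.47668639 -0.27417346  0.056     ]] [[ 0.47485742 -0.27222431  0.056     ]]
hole [[ 0.54659903 -0.01019434  0.032     ]]
corners [[ 0.69582608  0.25209865  0.097     ]
 [ 0.65614731 -0.08969477  0.097     ]
 [ 0.42221947 -0.06537863  0.097     ]
 [ 0.45618612  0.28792857  0.097     ]]
fin top [[0.56317412 0.12887243 0.11      ]]
```

View pics/topc.png

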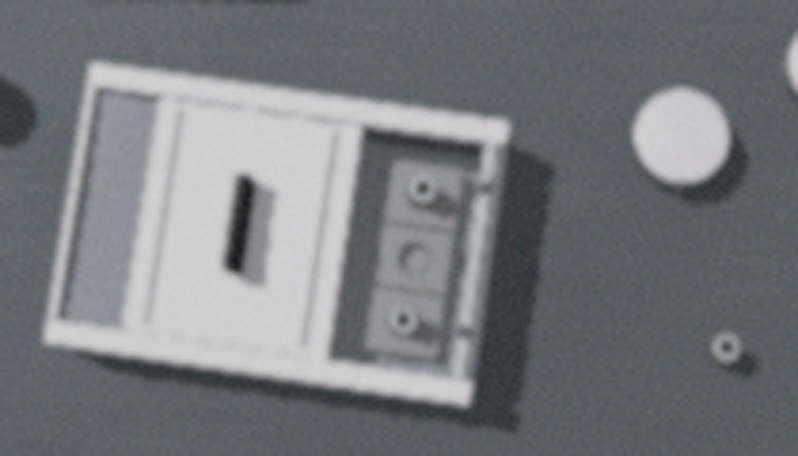

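Emit:
send_rows(
  plan=[
    {"offset": [0,0,0],"yaw": -0.1424},
    {"offset": [0,0,0],"yaw": -0.1424},
    {"offset": [0,0,0],"yaw": -0.1424},
    {"offset": [0,0,0],"yaw": -0.1424},
    {"offset": [0,0,0],"yaw": -0.1424},
    {"offset": [0,0,0],"yaw": -0.1424},
    {"offset": [0,0,0],"yaw": -0.1424},
    {"offset": [22,22,5],"yaw": 0},
    {"offset": [22,22,5],"yaw": 0},
    {"offset": [22,22,5],"yaw": 0},
    {"offset": [22,22,5],"yaw": 0},
    {"offset": [22,22,5],"yaw": 0},
    {"offset": [22,22,5],"yaw": 0},
    {"offset": [22,22,5],"yaw": 0},
    {"offset": [22,22,5],"yaw": 0},
    {"offset": [22,22,5],"yaw": 0},
    {"offset": [22,22,5],"yaw": 0},
    {"offset": [0,0,0],"yaw": 0},
    {"offset": [0,0,0],"yaw": 0},
  ],
)

```text
time: 3.1
tool_pos: [0.4787, -0.2733, 0.2015]
tool_rot: [-3.141, 0.0, 1.465]
contact_force: [-1.3, -1.0, 0.3]
opening: 0.092
grip_force: 0.0
```

```bash
python3 - <<'E'
from h import *
s=status.observe();print(s['time'],s['tool_pos'],s['tool_rot'],s['contact_force'])
c=cam('wrist');snap('wrist','w1.png')
for r in models.regions_of('wrist','pin')[:4]:
    ys,xs=np.nonzero(r['mask']);print(r['conf'],r['extent'],len(xs))
print(proj(c,[[.476,-.273,.056],[.476,-.273,0]]))
np.savez('w1.npz',K=c[0],D=c[1],o=c[2],A=c[3])
E
```

```text
3.1 [ 0.47867196 -0.27328787  0.20149639] [-3.14097645e+00  1.12138461e-04  1.46529720e+00] [-1.2541233  -1.02946519  0.32621712]
0.91 [304.7, 174.2, 327.7, 208.8] 715
0.63 [449.1, 80.7, 575.3, 176.3] 8567
[[314.82054991 197.26183477]
 [315.39879158 183.92328432]]
```

View pics/w1.png

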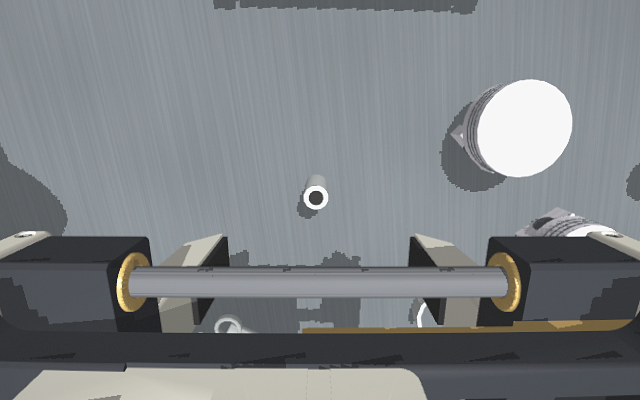

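Emit:
send_rows(
  plan=[
    {"offset": [33.6,4.9,3],"yaw": 0},
    {"offset": [33.6,4.9,3],"yaw": 0},
    {"offset": [33.6,4.9,3],"yaw": 0},
    {"offset": [33.6,4.9,3],"yaw": 0},
    {"offset": [33.6,4.9,3],"yaw": 0},
    {"offset": [33.6,4.9,3],"yaw": 0},
    {"offset": [33.6,4.9,3],"yaw": 0},
    {"offset": [33.6,4.9,3],"yaw": 0},
    {"offset": [0,0,0],"yaw": 0},
    {"offset": [0,0,0],"yaw": 0},
  ],
)

```text
time: 4.2
tool_pos: [0.5461, -0.0112, 0.1779]
tool_rot: [3.141, 0.001, 1.464]
contact_force: [-0.2, -0.4, 0.5]
opening: 0.0915
grip_force: 0.0
```

```bash
python3 - <<'E'
from h import *
s=status.observe();print(s['time'],s['tool_pos'],s['tool_rot'],s['contact_force'])
c=cam('wrist');snap('wrist','w2.png')
for l in('pocket_hole0','pin','fin','door','stop'):
  for r in models.regions_of('wrist',l)[:3]:
    ys,xs=np.nonzero(r['mask']);print(l,r['conf'],r['extent'],len(xs))
print(proj(c,[[.5466,-.0102,.032]]))
np.savez('w2.npz',K=c[0],D=c[1],o=c[2],A=c[3],t=s['tool_pos'])
E
```

```text
4.2 [ 0.54614395 -0.01115213  0.17789782] [3.14142832e+00 5.35333884e-04 1.46391785e+00] [-0.22984893 -0.44836975  0.47987328]
pocket_hole0 0.81 [287.4, 157.8, 349.3, 230.7] 4418
pocket_hole0 0.59 [157.7, 3.0, 494.1, 134.1] 42842
pin 0.93 [229.2, 183.7, 270.8, 221.3] 1077
pin 0.59 [372.0, 182.6, 405.5, 224.8] 1112
fin 0.72 [156.1, 1.4, 489.7, 131.3] 42598
door 0.66 [155.6, 0.0, 494.1, 135.7] 42608
stop 0.9 [243.8, 296.7, 423.5, 301.8] 472
stop 0.68 [369.0, 184.0, 406.6, 224.4] 1121
[[318.2045246  195.99813462]]
```

View pics/w2.png

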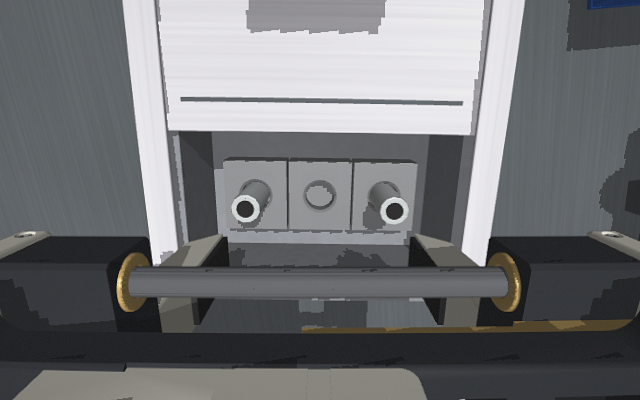

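```bash
python3 - <<'E'
import cv2,numpy as np
a=cv2.imread('pics/w1.png')[172:224,286:346];b=cv2.imread('pics/w2.png')[172:224,290:350]
f=lambda i:cv2.resize(i,None,fx=6.5,fy=6.5,interpolation=cv2.INTER_NEAREST)
cv2.imwrite('pics/cmp.png',np.hstack([f(a),f(b)]))
E
```

```text
(no output)
```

View pics/cmp.png

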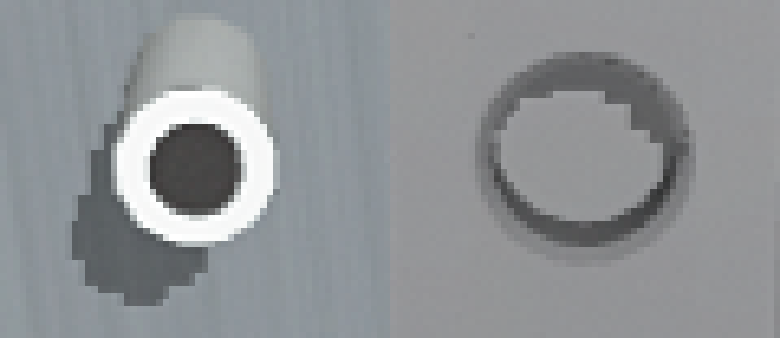

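```bash
python3 - <<'E'
from h import *
L=lambda n:(lambda d:(d['K'],d['D'],d['o'],d['A']))(np.load(n))
a=L('w1.npz');b=L('w2.npz')
print('pin',ray(a,[[315.9,197.7]],.056),'hole',ray(b,[[320,196.6]],.032))
for n,p,z in(('pins',[[245,208],[394,210]],.074),('door top edge',[[172,130],[470,134]],.089),('blockfront',[[230,230],[408,233]],.032),('blockback',[[224,159],[416,162]],.032),('groove',[[182,99],[462,103]],.089)):
  P=ray(b,p,z);d=P[1]-P[0];print(n,P.round(4).tolist(),np.arctan2(d[1],d[0]),np.linalg.norm(d))
E
```

```text
pin [[ 0.47687909 -0.27348298  0.056     ]] hole [[ 0.54807558 -0.01089392  0.032     ]]
pins [[0.4931, -0.0032, 0.074], [0.6022, -0.0165, 0.074]] -0.12116687100578147 0.10991290809053116
door top edge [[0.4579, 0.0581, 0.089], [0.6515, 0.0348, 0.089]] -0.12023345724753774 0.19493249034435503
blockfront [[0.4658, -0.0326, 0.032], [0.6221, -0.0523, 0.032]] -0.12508877727428755 0.15753035430155404
blockback [[0.4717, 0.0299, 0.032], [0.6312, 0.0102, 0.032]] -0.12278909328320065 0.16067578751115272
groove [[0.4685, 0.0765, 0.089], [0.6462, 0.055, 0.089]] -0.12068719580601503 0.1790624302018567
```

```bash
python3 - <<'E'
from h import *
d=np.load('w2.npz');b=(d['K'],d['D'],d['o'],d['A'])
Rt=R.from_euler('xyz',[3.1414,.0005,1.4639]).as_matrix()
for x in(-9.5,0,9.5):
  print(proj(b,[d['t']+Rt@np.array([x,y,25])/1e3 for y in(-46,0,46)]).round(1).tolist())
im=cv2.imread('pics/w2.png')
cv2.imwrite('pics/fing.png',cv2.resize(np.hstack([im[225:335,185:240],im[225:335,400:455]]),None,fx=5,fy=5,interpolation=cv2.INTER_NEAREST))
E
```

```text
[[229.0, 271.5], [317.5, 271.6], [406.2, 271.4]]
[[227.6, 254.6], [317.5, 254.6], [407.5, 254.5]]
[[226.3, 237.1], [317.5, 237.2], [408.8, 237.1]]
```

View pics/fing.png

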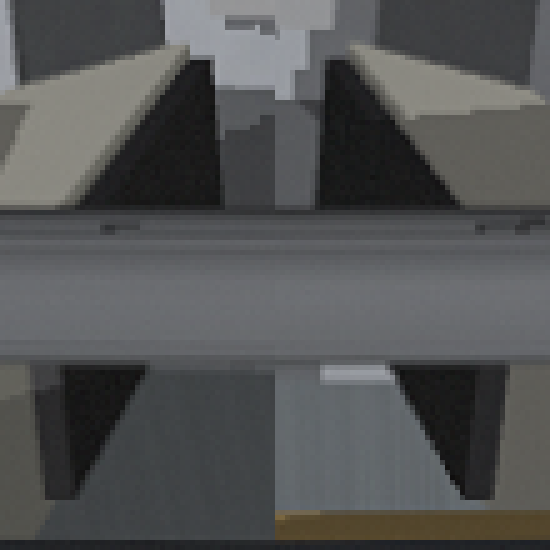

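Emit:
send_rows(
  plan=[
    {"offset": [0,0,0],"yaw": 0.015},
    {"offset": [-33.6,-4.7,0],"yaw": 0},
    {"offset": [-33.6,-4.7,0],"yaw": 0},
    {"offset": [-33.6,-4.7,0],"yaw": 0},
    {"offset": [-33.6,-4.7,0],"yaw": 0},
    {"offset": [-33.6,-4.7,0],"yaw": 0},
    {"offset": [-33.6,-4.7,0],"yaw": 0},
    {"offset": [-33.6,-4.7,0],"yaw": 0},
    {"offset": [-33.6,-4.7,0],"yaw": 0},
    {"offset": [0,0,20],"yaw": 0},
    {"offset": [0,0,20],"yaw": 0},
    {"offset": [0,0,20],"yaw": 0},
    {"offset": [0,0,0],"yaw": 0},
    {"offset": [0,0,0],"yaw": 0},
  ],
)

```text
time: 5.9
tool_pos: [0.4762, -0.273, 0.118]
tool_rot: [-3.141, -0.0, 1.448]
contact_force: [0.4, -0.2, 0.9]
opening: 0.0916
grip_force: 0.0
```

Within 0.5 mm. Descend and grip.

Emit:
send_rows(
  plan=[
    {"offset": [-0.5,0,15],"yaw": 0},
    {"offset": [0,0,15],"yaw": 0},
    {"offset": [0,0,15],"yaw": 0},
    {"offset": [0,0,15],"yaw": 0},
    {"offset": [0,0,10],"yaw": 0},
    {"offset": [0,0,0],"yaw": 0},
    {"offset": [0,0,0],"yaw": 0},
  ],
)

```text
time: 6.6
tool_pos: [0.4766, -0.2736, 0.0485]
tool_rot: [3.141, 0.001, 1.449]
contact_force: [-0.5, 0.6, 0.4]
opening: 0.0916
grip_force: 0.0
```

Emit:
send_rows(
  plan=[
    {"offset": [0,0,0],"yaw": 0},
    {"offset": [0,0,0],"yaw": 0},
    {"offset": [0,0,0],"yaw": 0},
    {"offset": [0,0,0],"yaw": 0},
    {"offset": [0,0,0],"yaw": 0},
    {"offset": [0,0,0],"yaw": 0},
    {"offset": [0,0,0],"yaw": 0},
    {"offset": [0,0,0],"yaw": 0},
    {"offset": [0,0,0],"yaw": 0},
    {"offset": [0,0,0],"yaw": 0},
  ],
  hand=1,
  squeeze=20,
)

```text
time: 7.6
tool_pos: [0.4762, -0.2733, 0.0477]
tool_rot: [3.142, 0.0, 1.449]
contact_force: [0.5, 0.2, -0.5]
opening: 0.0212
grip_force: 20.0
```

Emit:
send_rows(
  plan=[
    {"offset": [0,0,-10],"yaw": 0},
    {"offset": [0,0,-25],"yaw": 0},
    {"offset": [0,0,-25],"yaw": 0},
    {"offset": [0,0,-25],"yaw": 0},
    {"offset": [0,0,-25],"yaw": 0},
    {"offset": [0,0,-10],"yaw": 0},
    {"offset": [33.7,4.8,0],"yaw": 0},
    {"offset": [33.7,4.8,0],"yaw": 0},
    {"offset": [33.7,4.8,0],"yaw": 0},
    {"offset": [33.7,4.8,0],"yaw": 0},
    {"offset": [33.7,4.8,0],"yaw": 0},
    {"offset": [33.7,4.8,0],"yaw": 0},
    {"offset": [33.7,4.8,0],"yaw": 0},
    {"offset": [33.7,4.8,0],"yaw": 0},
    {"offset": [0,0,0],"yaw": 0},
    {"offset": [0,0,0],"yaw": 0},
    {"offset": [0,0,0],"yaw": 0},
  ],
)

```text
time: 9.3
tool_pos: [0.5468, -0.0111, 0.1674]
tool_rot: [-3.141, 0.0, 1.448]
contact_force: [-0.4, -0.1, -1.0]
opening: 0.0218
grip_force: 20.0
```

```bash
python3 - <<'E'
from h import *
s=status.observe();print(s['time'],s['tool_pos'],s['tool_rot'],s['contact_force'],s['opening'])
E
```

```text
9.3 [ 0.54676713 -0.01112406  0.16742559] [-3.14087289e+00  4.36689955e-04  1.44811052e+00] [-0.40922189 -0.05122178 -1.04635537] 0.02178453131785594
```

Emit:
send_rows(
  plan=[
    {"offset": [0.5,0.4,15],"yaw": 0},
    {"offset": [0,0,15],"yaw": 0},
    {"offset": [0,0,15],"yaw": 0},
    {"offset": [0,0,15],"yaw": 0},
    {"offset": [0,0,12],"yaw": 0},
    {"offset": [0,0,8],"yaw": 0},
    {"offset": [0,0,0],"yaw": 0},
    {"offset": [0,0,0],"yaw": 0},
  ],
)

```text
time: 10.1
tool_pos: [0.5478, -0.0102, 0.088]
tool_rot: [3.141, 0.0, 1.448]
contact_force: [-0.1, -0.1, -1.2]
opening: 0.0219
grip_force: 20.0
```

Emit:
send_rows(
  plan=[
    {"offset": [0,0,2],"yaw": 0},
    {"offset": [0,0,2],"yaw": 0},
    {"offset": [0,0,2],"yaw": 0},
    {"offset": [0,0,1],"yaw": 0},
    {"offset": [0,0,0],"yaw": 0},
    {"offset": [0,0,0],"yaw": 0},
  ],
)

```text
time: 10.7
tool_pos: [0.5476, -0.0099, 0.0807]
tool_rot: [3.142, 0.0, 1.449]
contact_force: [-0.5, 0.2, -0.6]
opening: 0.021
grip_force: 20.0
```

Emit:
send_rows(
  plan=[
    {"offset": [-0.4,-0.3,1],"yaw": 0},
    {"offset": [0,0,2],"yaw": 0},
    {"offset": [0,0,2],"yaw": 0},
    {"offset": [0,0,0],"yaw": 0},
    {"offset": [0,0,0],"yaw": 0},
  ],
)

```text
time: 11.2
tool_pos: [0.5472, -0.0103, 0.0756]
tool_rot: [-3.141, 0.0, 1.449]
contact_force: [0.2, -0.1, -0.8]
opening: 0.0216
grip_force: 20.0
```

```bash
python3 - <<'E'
from h import *
s=status.observe();print(s['tool_pos'],s['contact_force'],s['torque'])
E
```

```text
[ 0.54719587 -0.01031581  0.0755943 ] [ 0.20170851 -0.11192987 -0.81130364] [-0.06247973 -0.06305814  0.01964181]
```

Emit:
send_rows(
  plan=[
    {"offset": [0,0,2],"yaw": 0},
    {"offset": [0,0,2],"yaw": 0},
    {"offset": [0,0,2],"yaw": 0},
    {"offset": [0,0,1],"yaw": 0},
    {"offset": [0,0,0],"yaw": 0},
    {"offset": [0,0,0],"yaw": 0},
  ],
)

```text
time: 11.8
tool_pos: [0.5473, -0.0103, 0.0687]
tool_rot: [-3.142, 0.0, 1.449]
contact_force: [-0.3, 0.2, -0.2]
opening: 0.0217
grip_force: 20.0
```

Emit:
send_rows(
  plan=[
    {"offset": [0,0,1],"yaw": 0},
    {"offset": [0,0,1],"yaw": 0},
    {"offset": [0,0,0],"yaw": 0},
    {"offset": [0,0,0],"yaw": 0},
  ],
)

```text
time: 12.2
tool_pos: [0.5472, -0.0103, 0.0667]
tool_rot: [-3.142, 0.0, 1.449]
contact_force: [-0.0, -0.0, -1.5]
opening: 0.0214
grip_force: 20.0
```

Emit:
send_rows(
  plan=[
    {"offset": [0,0,0.5],"yaw": 0},
    {"offset": [0,0,0],"yaw": 0},
    {"offset": [0,0,0],"yaw": 0},
  ],
)

```text
time: 12.5
tool_pos: [0.5472, -0.0103, 0.0662]
tool_rot: [-3.142, 0.0, 1.449]
contact_force: [-0.1, -0.9, -1.4]
opening: 0.0215
grip_force: 20.0
```

```bash
python3 - <<'E'
from h import *
s=status.observe();print(s['tool_pos'],s['contact_force'],s['torque'])
E
```

```text
[ 0.54723332 -0.01031869  0.06619127] [-0.0616656  -0.92631102 -1.37530827] [-0.01938272 -0.05319881  0.0458626 ]
```

Emit:
send_rows(
  plan=[
    {"offset": [0,0,0.5],"yaw": 0},
    {"offset": [0,0,0],"yaw": 0},
    {"offset": [0,0,0],"yaw": 0},
  ],
)

```text
time: 12.8
tool_pos: [0.5473, -0.0103, 0.0657]
tool_rot: [3.141, 0.0, 1.449]
contact_force: [-0.1, -1.4, 0.1]
opening: 0.0219
grip_force: 20.0
```

Emit:
send_rows(
  plan=[
    {"offset": [0,0,0.5],"yaw": 0},
    {"offset": [0,0,0],"yaw": 0},
    {"offset": [0,0,0],"yaw": 0},
  ],
)

```text
time: 13.1
tool_pos: [0.5473, -0.0103, 0.0656]
tool_rot: [3.141, 0.0, 1.449]
contact_force: [-3.1, 0.1, 4.5]
opening: 0.0214
grip_force: 20.0
```

Emit:
send_rows(
  plan=[
    {"offset": [0,0,0],"yaw": 0},
    {"offset": [0,0,0],"yaw": 0},
    {"offset": [0,0,0],"yaw": 0},
    {"offset": [0,0,0],"yaw": 0},
    {"offset": [0,0,0],"yaw": 0},
  ],
  hand=0.64,
)

```text
time: 13.6
tool_pos: [0.5472, -0.0103, 0.0651]
tool_rot: [-3.142, 0.0, 1.449]
contact_force: [-0.4, 0.7, 0.3]
opening: 0.033
grip_force: 0.0
```

Emit:
send_rows(
  plan=[
    {"offset": [0,0,-4],"yaw": 0},
    {"offset": [0,0,-10],"yaw": 0},
    {"offset": [0,0,-20],"yaw": 0},
    {"offset": [0,0,-30],"yaw": 0},
    {"offset": [0,0,-30],"yaw": 0},
    {"offset": [0,0,-18],"yaw": 0},
    {"offset": [0,0,0],"yaw": 0},
    {"offset": [0,0,0],"yaw": 0},
  ],
)

```text
time: 14.4
tool_pos: [0.5471, -0.0103, 0.1775]
tool_rot: [3.141, 0.0, 1.449]
contact_force: [-0.0, 0.1, -0.1]
opening: 0.0331
grip_force: 0.0
```

```bash
python3 - <<'E'
from h import *
s=status.observe();print(s['time'],s['tool_pos'],s['tool_rot'],s['contact_force'])
c=cam('wrist');snap('wrist','w3.png');c2=cam('top');snap('top','top3.png')
for l in('pin','fin'):
  for r in models.regions_of('wrist',l)[:3]:
    ys,xs=np.nonzero(r['mask']);print(l,r['conf'],r['extent'],len(xs))
np.savez('w3.npz',K=c[0],D=c[1],o=c[2],A=c[3],t=s['tool_pos'])
E
```

```text
14.4 [ 0.54712103 -0.01028458  0.17745975] [3.14090689e+00 1.13480889e-04 1.44856691e+00] [-0.01541636  0.14312806 -0.13526571]
pin 0.96 [369.8, 181.9, 406.9, 224.8] 1090
pin 0.76 [226.4, 183.9, 269.7, 224.6] 1066
pin 0.56 [305.4, 186.7, 333.8, 226.3] 1004
fin 0.58 [152.5, 3.7, 487.0, 132.3] 43023
```

View pics/w3.png

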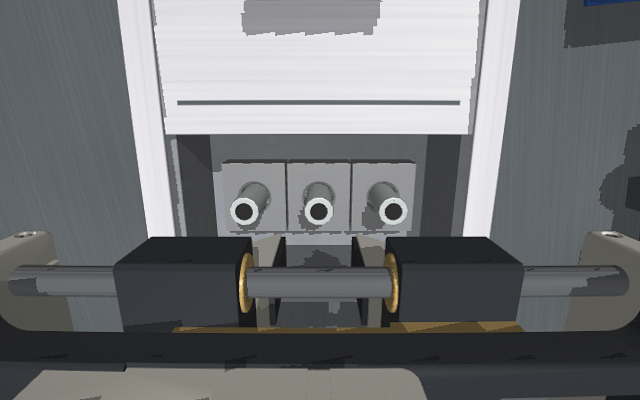

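Emit:
send_rows(
  plan=[
    {"offset": [-30,0,0],"yaw": 0},
    {"offset": [-30,0,0],"yaw": 0},
    {"offset": [-10,0,0],"yaw": 0},
    {"offset": [0,0,0],"yaw": 0},
    {"offset": [0,0,0],"yaw": 0},
  ],
)

```text
time: 15.1
tool_pos: [0.5386, -0.0792, 0.1768]
tool_rot: [-3.141, -0.001, 1.448]
contact_force: [0.2, -0.3, -0.2]
opening: 0.0329
grip_force: 0.0
```

```bash
python3 - <<'E'
from h import *
s=status.observe();print(s['time'],s['tool_pos'],s['tool_rot'],s['contact_force'])
c=cam('wrist');im=snap('wrist','w4.png')
for l in('stop','door'):
  for r in models.regions_of('wrist',l)[:3]:
    ys,xs=np.nonzero(r['mask']);print(l,r['conf'],r['extent'],len(xs))
np.savez('w4.npz',K=c[0],D=c[1],o=c[2],A=c[3],t=s['tool_pos'])
cv2.imwrite('pics/w4c.png',cv2.resize(im[20:270,120:520,::-1],None,fx=2,fy=2,interpolation=cv2.INTER_NEAREST))
E
```

```text
15.1 [ 0.53861076 -0.07915663  0.17681858] [-3.14079051e+00 -5.79826446e-04  1.44817118e+00] [ 0.23245455 -0.33333869 -0.21576338]
stop 0.79 [170.7, 178.6, 468.0, 210.5] 7767
stop 0.73 [501.5, 394.5, 533.5, 399.9] 68
door 0.58 [149.6, 0.0, 489.2, 19.7] 6845
```

View pics/w4c.png

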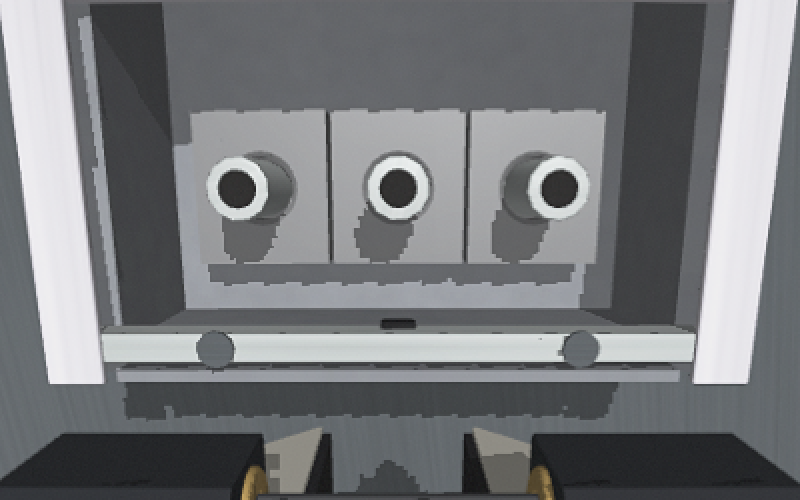

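```bash
python3 - <<'E'
from h import *
L=lambda n:(lambda d:(d['K'],d['D'],d['o'],d['A']))(np.load(n))
g=cv2.cvtColor(cv2.imread('pics/w4.png'),cv2.COLOR_BGR2GRAY).astype(float)
c=L('w4.npz');hole=np.array([.5480,-.0107]);u=np.array([np.sin(.122),np.cos(.122)])
for x in(180,200,250,280,300,340,360,380,430,450):
  col=g[165:212,x-2:x+3].mean(1);d=np.diff(col);i=d.argmax();j=d.argmin()
  P=ray(c,[[x,165.5+i]],.095)[0];Q=ray(c,[[x,165.5+j]],.095)[0]
  print(x,165.5+i,165.5+j,((P[:2]-hole)@u*1e3+53).round(1),((Q[:2]-hole)@u*1e3+53).round(1))
# door edge from w3, w2
b=L('w3.npz');g=cv2.cvtColor(cv2.imread('pics/w3.png'),cv2.COLOR_BGR2GRAY).astype(float)
for x in(180,240,300,360,420,450):
  col=g[115:145,x-2:x+3].mean(1);d=np.diff(col);j=d.argmin()
  P=ray(b,[[x,115.5+j]],.089)[0];print('door',x,115.5+j,((P[:2]-hole)@u*1e3+53).round(1))
for n in('w3','w4'):
  pass
print(ray(b,[[318.5,211]],.074),ray(c,[[319,20+188/2]],.074))
E
```

```text
180 186.5 200.5 7.3 -2.2
200 186.5 200.5 7.3 -2.2
250 186.5 200.5 7.3 -2.2
280 186.5 200.5 7.2 -2.3
300 186.5 200.5 7.2 -2.3
340 186.5 200.5 7.2 -2.3
360 186.5 200.5 7.2 -2.3
380 186.5 200.5 7.2 -2.3
430 186.5 200.5 7.2 -2.3
450 186.5 200.5 7.2 -2.3
door 180 133.5 110.6
door 240 133.5 110.5
door 300 133.5 110.4
door 360 133.5 110.4
door 420 133.5 110.4
door 450 133.5 110.5
[[ 0.54774461 -0.01021712  0.074     ]] [[ 0.54788541 -0.01038989  0.074     ]]
```

Emit:
send_rows(
  plan=[
    {"offset": [35,0,0],"yaw": 0},
    {"offset": [35,0,0],"yaw": 0},
    {"offset": [35,0,0],"yaw": 0},
    {"offset": [35,0,0],"yaw": 0},
    {"offset": [35,0,0],"yaw": 0},
    {"offset": [35,0,0],"yaw": 0},
    {"offset": [35,0,0],"yaw": 0},
    {"offset": [0,0,0],"yaw": 0},
    {"offset": [0,0,15],"yaw": 0},
    {"offset": [0,0,15],"yaw": 0},
    {"offset": [0,0,15],"yaw": 0},
    {"offset": [0,0,10],"yaw": 0},
    {"offset": [0,0,0],"yaw": 0},
    {"offset": [0,0,0],"yaw": 0},
  ],
)

```text
time: 16.65
tool_pos: [0.5687, 0.1634, 0.1225]
tool_rot: [3.141, 0.0, 1.449]
contact_force: [-0.4, 0.7, 0.3]
opening: 0.0331
grip_force: 0.0
```

Emit:
send_rows(
  plan=[
    {"offset": [-2,0,0],"yaw": 0},
    {"offset": [-2,0,0],"yaw": 0},
    {"offset": [-1,0,0],"yaw": 0},
    {"offset": [0,0,0],"yaw": 0},
  ],
)

```text
time: 17.05
tool_pos: [0.5681, 0.1582, 0.1225]
tool_rot: [3.141, 0.0, 1.448]
contact_force: [-0.3, -0.2, 0.4]
opening: 0.0334
grip_force: 0.0
```

Emit:
send_rows(
  plan=[
    {"offset": [-2,0,0],"yaw": 0},
    {"offset": [-2,0,0],"yaw": 0},
    {"offset": [-2,0,0],"yaw": 0},
    {"offset": [-1,0,0],"yaw": 0},
    {"offset": [-1,0,0],"yaw": 0},
    {"offset": [-1,0,0],"yaw": 0},
  ],
)

```text
time: 17.65
tool_pos: [0.5669, 0.1494, 0.1222]
tool_rot: [3.142, 0.0, 1.449]
contact_force: [-0.1, 0.1, 0.3]
opening: 0.0329
grip_force: 0.0
```

Emit:
send_rows(
  plan=[
    {"offset": [-1,0,0],"yaw": 0},
    {"offset": [-1,0,0],"yaw": 0},
    {"offset": [-1,0,0],"yaw": 0},
  ],
)

```text
time: 17.95
tool_pos: [0.5666, 0.1473, 0.1222]
tool_rot: [3.141, -0.002, 1.449]
contact_force: [0.5, 5.4, -0.9]
opening: 0.0333
grip_force: 2.8
```

Emit:
send_rows(
  plan=[
    {"offset": [-1,0,0],"yaw": 0},
    {"offset": [-1,0,0],"yaw": 0},
    {"offset": [-1,0,0],"yaw": 0},
  ],
)

```text
time: 18.25
tool_pos: [0.5662, 0.1447, 0.1222]
tool_rot: [3.141, -0.002, 1.449]
contact_force: [1.0, 6.5, -0.3]
opening: 0.0328
grip_force: 2.9
```

Emit:
send_rows(
  plan=[
    {"offset": [-1,0,0],"yaw": 0},
    {"offset": [-1,0,0],"yaw": 0},
    {"offset": [-1,0,0],"yaw": 0},
  ],
)

```text
time: 18.55
tool_pos: [0.5658, 0.1417, 0.1222]
tool_rot: [3.141, -0.002, 1.449]
contact_force: [1.1, 5.2, -1.3]
opening: 0.033
grip_force: 2.9
```

Emit:
send_rows(
  plan=[
    {"offset": [-2,0,0],"yaw": 0},
    {"offset": [-3,0,0],"yaw": 0},
    {"offset": [-4,0,0],"yaw": 0},
    {"offset": [-4,0,0],"yaw": 0},
    {"offset": [-4,0,0],"yaw": 0},
    {"offset": [-4,0,0],"yaw": 0},
    {"offset": [-4,0,0],"yaw": 0},
    {"offset": [-4,0,0],"yaw": 0},
    {"offset": [-4,0,0],"yaw": 0},
    {"offset": [-4,0,0],"yaw": 0},
    {"offset": [-3,0,0],"yaw": 0},
  ],
)

```text
time: 19.65
tool_pos: [0.5609, 0.1018, 0.1222]
tool_rot: [3.141, -0.002, 1.449]
contact_force: [0.4, 6.1, -0.8]
opening: 0.0332
grip_force: 2.9
```

Emit:
send_rows(
  plan=[
    {"offset": [-4,0,0],"yaw": 0},
    {"offset": [-4,0,0],"yaw": 0},
    {"offset": [-4,0,0],"yaw": 0},
    {"offset": [-4,0,0],"yaw": 0},
    {"offset": [-4,0,0],"yaw": 0},
    {"offset": [-4,0,0],"yaw": 0},
    {"offset": [-4,0,0],"yaw": 0},
    {"offset": [-4,0,0],"yaw": 0},
    {"offset": [-3,0,0],"yaw": 0},
    {"offset": [-2,0,0],"yaw": 0},
    {"offset": [-1,0,0],"yaw": 0},
    {"offset": [-1,0,0],"yaw": 0},
  ],
)

```text
time: 20.85
tool_pos: [0.5562, 0.0632, 0.1222]
tool_rot: [3.142, -0.002, 1.449]
contact_force: [1.5, 6.0, -1.5]
opening: 0.0333
grip_force: 3.0
```

```bash
python3 - <<'E'
from h import *
s=status.observe();print(s['time'],s['tool_pos'],s['contact_force'])
print(((s['tool_pos'][:2]-[.5472,-.0106])@[np.sin(.122),np.cos(.122)])*1e3, 'bar at ~',160.1-103.2)
E
```

```text
20.85 [0.55616121 0.06320671 0.1222024 ] [ 1.48477234  6.01916755 -1.46579679]
74.34868306211699 bar at ~ 56.89999999999999
```

Emit:
send_rows(
  plan=[
    {"offset": [-2,0,0],"yaw": 0},
    {"offset": [-2,0,0],"yaw": 0},
    {"offset": [-2,0,0],"yaw": 0},
    {"offset": [-2,0,0],"yaw": 0},
    {"offset": [-2,0,0],"yaw": 0},
    {"offset": [-1,0,0],"yaw": 0},
    {"offset": [-0.5,0,0],"yaw": 0},
    {"offset": [-0.5,0,0],"yaw": 0},
  ],
)

```text
time: 21.65
tool_pos: [0.5547, 0.0514, 0.1222]
tool_rot: [3.142, -0.002, 1.449]
contact_force: [0.4, 6.1, -0.1]
opening: 0.0329
grip_force: 3.0
```

Emit:
send_rows(
  plan=[
    {"offset": [-0.3,0,0],"yaw": 0},
    {"offset": [-0.3,0,0],"yaw": 0},
    {"offset": [-0.3,0,0],"yaw": 0},
  ],
)

```text
time: 21.95
tool_pos: [0.5546, 0.0505, 0.1222]
tool_rot: [3.142, -0.002, 1.449]
contact_force: [0.9, 6.1, -1.7]
opening: 0.0329
grip_force: 3.0
```

Emit:
send_rows(
  plan=[
    {"offset": [-0.3,0,0],"yaw": 0},
    {"offset": [-0.3,0,0],"yaw": 0},
    {"offset": [-0.3,0,0],"yaw": 0},
    {"offset": [0,0,0],"yaw": 0},
  ],
)

```text
time: 22.35
tool_pos: [0.5545, 0.0496, 0.1222]
tool_rot: [3.142, -0.002, 1.449]
contact_force: [0.9, 5.8, -0.3]
opening: 0.0332
grip_force: 2.9
```

Emit:
send_rows(
  plan=[
    {"offset": [-0.3,0,0],"yaw": 0},
    {"offset": [-0.3,0,0],"yaw": 0},
    {"offset": [-0.3,0,0],"yaw": 0},
    {"offset": [0,0,0],"yaw": 0},
  ],
)

```text
time: 22.75
tool_pos: [0.5544, 0.0487, 0.1222]
tool_rot: [3.142, -0.002, 1.449]
contact_force: [0.9, 6.1, -0.6]
opening: 0.0332
grip_force: 2.9
```

Emit:
send_rows(
  plan=[
    {"offset": [-0.3,0,0],"yaw": 0},
    {"offset": [-0.3,0,0],"yaw": 0},
    {"offset": [-0.3,0,0],"yaw": 0},
    {"offset": [0,0,0],"yaw": 0},
  ],
)

```text
time: 23.15
tool_pos: [0.5543, 0.0479, 0.1222]
tool_rot: [3.141, -0.002, 1.449]
contact_force: [0.8, 5.6, -0.2]
opening: 0.0331
grip_force: 3.1
```

Emit:
send_rows(
  plan=[
    {"offset": [-0.3,0,0],"yaw": 0},
    {"offset": [-0.3,0,0],"yaw": 0},
    {"offset": [-0.2,0,0],"yaw": 0},
    {"offset": [0,0,0],"yaw": 0},
  ],
)

```text
time: 23.55
tool_pos: [0.5542, 0.0471, 0.1222]
tool_rot: [3.142, -0.002, 1.449]
contact_force: [0.5, 5.6, -1.1]
opening: 0.0331
grip_force: 3.2
```

Emit:
send_rows(
  plan=[
    {"offset": [-0.3,0,0],"yaw": 0},
    {"offset": [-0.3,0,0],"yaw": 0},
    {"offset": [-0.2,0,0],"yaw": 0},
    {"offset": [0,0,0],"yaw": 0},
  ],
)

```text
time: 23.95
tool_pos: [0.5541, 0.0463, 0.1222]
tool_rot: [3.141, -0.002, 1.449]
contact_force: [0.7, 6.7, -0.4]
opening: 0.0328
grip_force: 3.2
```

Emit:
send_rows(
  plan=[
    {"offset": [-0.2,0,0],"yaw": 0},
    {"offset": [-0.2,0,0],"yaw": 0},
    {"offset": [-0.2,0,0],"yaw": 0},
    {"offset": [0,0,0],"yaw": 0},
  ],
)

```text
time: 24.35
tool_pos: [0.554, 0.0458, 0.1222]
tool_rot: [3.142, -0.002, 1.449]
contact_force: [1.5, 6.3, -0.9]
opening: 0.0331
grip_force: 3.2
```

Emit:
send_rows(
  plan=[
    {"offset": [-0.2,0,0],"yaw": 0},
    {"offset": [-0.2,0,0],"yaw": 0},
    {"offset": [-0.2,0,0],"yaw": 0},
    {"offset": [0,0,0],"yaw": 0},
  ],
)

```text
time: 24.75
tool_pos: [0.554, 0.0456, 0.1222]
tool_rot: [3.141, -0.003, 1.449]
contact_force: [1.1, 9.4, -1.0]
opening: 0.033
grip_force: 4.3
```

Emit:
send_rows(
  plan=[
    {"offset": [-0.2,0,0],"yaw": 0},
    {"offset": [-0.2,0,0],"yaw": 0},
    {"offset": [0,0,0],"yaw": 0},
  ],
)

```text
time: 25.05
tool_pos: [0.554, 0.0456, 0.1222]
tool_rot: [3.141, -0.003, 1.449]
contact_force: [1.4, 10.1, -1.3]
opening: 0.0327
grip_force: 5.2
```

```bash
python3 - <<'E'
from h import *
s=status.observe();print(s['time'],s['tool_pos'],s['contact_force'],s['grip_force'],s['torque'])
E
```

```text
25.05 [0.55399053 0.04558118 0.12224587] [ 1.39777037 10.14522498 -1.30661575] 5.157719179987907 [ 1.55257771 -0.23289666 -0.0084361 ]
```

Emit:
send_rows(
  plan=[
    {"offset": [-0.3,0,0],"yaw": 0},
    {"offset": [-0.3,0,0],"yaw": 0},
    {"offset": [-0.2,0,0],"yaw": 0},
    {"offset": [0,0,0],"yaw": 0},
  ],
)

```text
time: 25.45
tool_pos: [0.554, 0.0455, 0.1223]
tool_rot: [3.141, -0.004, 1.449]
contact_force: [2.1, 12.8, -0.8]
opening: 0.0332
grip_force: 6.9
```

Emit:
send_rows(
  plan=[
    {"offset": [-0.3,0,0],"yaw": 0},
    {"offset": [-0.3,0,0],"yaw": 0},
    {"offset": [0,0,0],"yaw": 0},
    {"offset": [0,0,0],"yaw": 0},
  ],
)

```text
time: 25.85
tool_pos: [0.5539, 0.0455, 0.1223]
tool_rot: [3.141, -0.005, 1.449]
contact_force: [3.1, 16.2, 0.3]
opening: 0.0331
grip_force: 8.2
```

Emit:
send_rows(
  plan=[
    {"offset": [0,0,0],"yaw": 0},
    {"offset": [0,0,0],"yaw": 0},
    {"offset": [0,0,0],"yaw": 0},
    {"offset": [0,0,0],"yaw": 0},
    {"offset": [0,0,0],"yaw": 0},
    {"offset": [0,0,0],"yaw": 0},
    {"offset": [0,0,0],"yaw": 0},
    {"offset": [0,0,0],"yaw": 0},
    {"offset": [0,0,0],"yaw": 0},
    {"offset": [0,0,0],"yaw": 0},
    {"offset": [0,0,0],"yaw": 0},
  ],
)

```text
time: 26.95
tool_pos: [0.5539, 0.0455, 0.1223]
tool_rot: [3.141, -0.005, 1.449]
contact_force: [2.5, 16.7, -1.0]
opening: 0.0329
grip_force: 8.1
```

Emit:
send_rows(
  plan=[
    {"offset": [0.5,0,0],"yaw": 0},
    {"offset": [0.5,0,0],"yaw": 0},
    {"offset": [1,0,0],"yaw": 0},
    {"offset": [1,0,0],"yaw": 0},
    {"offset": [2,0,0],"yaw": 0},
    {"offset": [4,0,0],"yaw": 0},
    {"offset": [6,0,0],"yaw": 0},
    {"offset": [0,0,0],"yaw": 0},
    {"offset": [0,0,-20],"yaw": 0},
    {"offset": [0,0,-30],"yaw": 0},
    {"offset": [0,0,-30],"yaw": 0},
    {"offset": [-40,0,0],"yaw": 0},
    {"offset": [-40,0,0],"yaw": 0},
    {"offset": [-35,0,0],"yaw": 0},
    {"offset": [-30,0,0],"yaw": 0},
    {"offset": [0,0,0],"yaw": 0},
    {"offset": [0,0,0],"yaw": 0},
  ],
)

```text
time: 28.65
tool_pos: [0.5377, -0.0873, 0.2022]
tool_rot: [-3.141, -0.0, 1.447]
contact_force: [0.3, 0.4, -0.9]
opening: 0.0331
grip_force: 0.0
```

```bash
python3 - <<'E'
from h import *
s=status.observe();print(s['time'],s['tool_pos'],s['contact_force'])
im=snap('wrist','w5.png')
for r in models.regions_of('wrist','stop')[:2]: print(r['conf'],r['extent'])
a=im[40:270,120:520,::-1]
cv2.imwrite('pics/w5c.png',cv2.resize(a,None,fx=2,fy=2,interpolation=cv2.INTER_NEAREST))
E
```

```text
28.65 [ 0.53770868 -0.08725979  0.20216453] [ 0.34578932  0.44614944 -0.90414331]
0.7 [181.9, 165.6, 454.2, 191.1]
```

View pics/w5c.png

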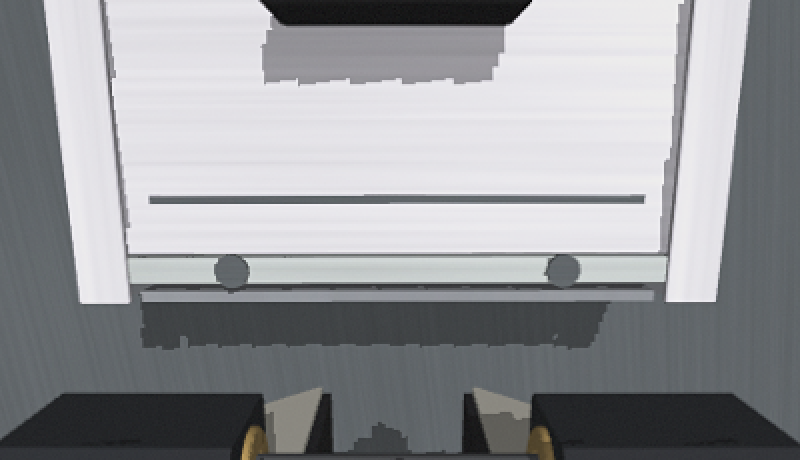

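The crop shows the door edge and bar meeting in an even thin seam at row 254 from x=130 to 665. The groove at rows 199–200 runs parallel to it, so the door is square and shut. The arm is clear.

```bash
python3 -c "
from cell import ticket;print(ticket.hand_in())"
```

```text
the job is handed in; nothing more can be done
None
```

The job is handed in: the pin stands in the empty middle pocket and the door is shut square against the bar. I held a push of about 16 N for just over a second (roughly 10 N on the bar after about 6 N of drag), never read above about 17 N, and finished with the arm clear at about 29 s.

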